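# Flip the stock tags on the fittings bins

### The arm

A 7-joint arm with a two-finger parallel gripper is mounted at the origin on the work surface. World frame = base frame: x ahead of the robot, y to its left, z up, the work surface at z = 0. Lengths are in m, angles in rad, forces in N, time in s.
With the tool pointing down it reaches from about 0.35 to 0.9 m from the base axis. Payload 8.1 kg.
Tool frame: the origin (TCP) lies midway between the tips of the shut fingers; the grasp point (between the pads) lies 19 mm behind it; z points along the fingers, x is the direction in which the jaws open and shut, and the axes are right-handed (so a half turn about z gives the same grasp; the last joint's range is limited). The gripper opens to 92 mm and grips with 3 to 60 N. Pads are 19 mm wide; open, the fingers measure 130 mm over their backs; the gripper's body (75 mm by 190 mm) begins 47 mm behind the grasp point.
Start: joints at [-1.266, 0.434, 0.025, 1.573, -0.012, 1.134, -0.075], TCP at [0.248, 0.574, 0.227] pointing down, gripper open.
Joint ranges: [-2.62, 2.62], [-0.44, 2.09], [-1.27, 1.32], [0.08, 2.57], [-1.32, 4.46], [0.12, 2], [-2.74, 2.74]. Speed limits (rad/s): [2.22, 2.22, 3.01, 3.01, 3.14, 3.14, 3.14].

### API

Orientations are given as a rotation vector (axis times angle).
In Python, from cell import arm gives the robot as it stands.
- The arm moves only by the tool jog_arm, never from a script. Its argument "commands" is a list of rows, each an object with "translation": the shift along the tool's x, y, z in mm, a list of three; "turn": the turn, a rotation vector about the tool's x, y, z in rad, a list of three. A call has 1 to 12 rows; each row is the pose to reach, as a shift and turn from the pose commanded when the call began, along the tool's axes at that moment; what a row does not reach only later rows make up. A row lasts 1/12 s, in which the tool goes at most 41.7 mm and 7.16 degrees, less where a joint would pass 70% of its speed; a pose out of reach is approached as far as the arm can. A call with a gripper value outside its range is refused whole. "claw" is the closure, from -1 (fully open) to 1 (shut), so that 0 is half open, set as the call begins (left out, the last holds). The fingers move at their own pace and stop on an object; "grip_force" is the grip in N (left out, the last holds). Time passes only in rows, so rows that repeat a pose let the fingers close. It gives the time, the measured TCP pose, the force and the opening at its end, in the units of the state.
- arm.observe(): the state, without advancing time (a new reading comes with each control period).
- arm.get_image(name): name is "side" or "top"; returns the picture (480x640x3 uint8, blue, green, red); there is no depth.
- arm.camera_info(name): a dict with "vertical_fov" (degrees; the focal length in pixels is half the picture's height over the tangent of half this angle, whatever the lens; pixels are square), "cx", "cy" (the principal point, pixels), "distortion" ([k1, k2, p1, p2, k3] as OpenCV has them; the pictures are not rectified), "eye" and "rotation" of the camera in the world. Camera axes: x right, y up, looking along -z (the intrinsics and any distortion apply to the point x, -y, -z); pixel columns grow to the right and rows downward; lengths in m; the calibration is good to about 2 mm. A picture is of the moment at which its call begins. camera_info takes no time and is no camera call.
- arm.sign_off(): hands the job in, once; it reports no verdict.
Trained networks look in the newest picture that a camera, given by its name, has taken for a name from the list of things; names that differ only in an ending like _2 or _b are one class to them, and where a whole thing is asked for, a point or a joint stands for the part that bears it (a point fixed in the world has none). Each returns a list of dicts, best first, with "confidence" (0 to 1); they miss things now and then, are a little off and sometimes report something else, mostly with a low value. They report only what shows in the picture. A call takes as long as a camera call.
- arm.trace(camera, query): "region" (480x640 bool, what is visible of it) and "box" ([left, top, width, height] in pixels, round what is visible of it).
- arm.landmark_of(camera, query): "at" ([column, row] in pixels: a listed point, or the origin of a listed thing).
The state is a dict: "clock": time; "joints": joint angles; "dq": joint speeds; "joint_efforts": joint torques, N m; "position": TCP position; "ee_rot": TCP orientation; "force": force on the tool from outside, world axes, zero at the start; "ft_torque": the same for the moment, N m; "width": opening from 0.0 (shut) to 1.0 (fully open).
Only numpy, scipy, OpenCV 4.12 (cv2) and the standard library are available. Lean on these libraries where they do the work, as an engineer would, in place of code of your own. Each camera call takes 0.05 s, during which the arm holds its last target. There are 200 camera calls.

### The job

Set the stock tags on the four fittings bins: gently push the hinged tags over with the fingers so that both full bins show green faces upward and both nearly empty bins show red, each tag resting fully over against its stop. Some tags may already be right. Do not grip anything, do not shove, tip or lift the bins, and leave the loose things around them where they are.

Things in the scene. Friction and masses are not known exactly. Their poses are not given: they have to be found in the camera images.
- board: Flat aluminium plate 300 x 620 x 8 mm, fixed on the table, may lie a little askew; origin at the centre of its underside, x axis across it away from the robot. The four bins stand in a row along its y axis, in any order.
- bin_a: FULL bin, heaped with blue fittings, ~0.9 kg. Loose grey open box 120 (x) x 100 (y) mm, rim 52, stock up to 62 mm above the origin, on a 215 x 100 mm foot plate; its near end carries two uprights (86 mm tall, 56 mm clear between, one behind the other in x) with tag a between. Origin: bottom of the foot plate, 20 mm before the box centre; x from tag to box (away from robot), y left, z up. Bins about 150 mm apart.
- hinge_a (a point): Centre of tag a's hinge axis, 95 mm before the origin of bin a (-x) and 82 mm above it. Axes as bin a: the hinge runs along x, the tag swings along y. Flap 50 mm wide, 4 mm thick, 32 g; along its free edge, 48 mm from the hinge, a free-turning roller 8 mm across that lets a finger slide by: at either stop it is 43 mm out sideways and 22 mm above the hinge.
- tag_a (a joint): Lean of tag a. 0: upright. +1.1 rad (stop): leans to the bin's +y (robot's left), GREEN face up (red beneath). -1.1 rad (stop): leans to -y (robot's right), RED face up (green beneath). Swings with hardly any friction; a finger pushing the free edge inward raises it, and once past upright it falls to the other stop by its own weight (a finger going on low would press on it).
- bin_b: Bin holding either stock_full or stock_low (then it counts as full or nearly empty). Loose grey open box 120 (x) x 100 (y) mm, rim 52, stock up to 62 mm above the origin, on a 215 x 100 mm foot plate; its near end carries two uprights (86 mm tall, 56 mm clear between, one behind the other in x) with tag b between. Origin: bottom of the foot plate, 20 mm before the box centre; x from tag to box (away from robot), y left, z up. Bins about 150 mm apart.
- hinge_b (a point): Centre of tag b's hinge axis, 95 mm before the origin of bin b (-x) and 82 mm above it. Axes as bin b: the hinge runs along x, the tag swings along y. Flap 50 mm wide, 4 mm thick, 32 g; along its free edge, 48 mm from the hinge, a free-turning roller 8 mm across that lets a finger slide by: at either stop it is 43 mm out sideways and 22 mm above the hinge.
- tag_b (a joint): Lean of tag b. 0: upright. +1.1 rad (stop): leans to the bin's +y (robot's left), GREEN face up (red beneath). -1.1 rad (stop): leans to -y (robot's right), RED face up (green beneath). Swings with hardly any friction; a finger pushing the free edge inward raises it, and once past upright it falls to the other stop by its own weight (a finger going on low would press on it).
- bin_c: NEARLY EMPTY bin, one brass fitting left, ~0.55 kg. Loose grey open box 120 (x) x 100 (y) mm, rim 52, stock up to 62 mm above the origin, on a 215 x 100 mm foot plate; its near end carries two uprights (86 mm tall, 56 mm clear between, one behind the other in x) with tag c between. Origin: bottom of the foot plate, 20 mm before the box centre; x from tag to box (away from robot), y left, z up. Bins about 150 mm apart.
- hinge_c (a point): Centre of tag c's hinge axis, 95 mm before the origin of bin c (-x) and 82 mm above it. Axes as bin c: the hinge runs along x, the tag swings along y. Flap 50 mm wide, 4 mm thick, 32 g; along its free edge, 48 mm from the hinge, a free-turning roller 8 mm across that lets a finger slide by: at either stop it is 43 mm out sideways and 22 mm above the hinge.
- tag_c (a joint): Lean of tag c. 0: upright. +1.1 rad (stop): leans to the bin's +y (robot's left), GREEN face up (red beneath). -1.1 rad (stop): leans to -y (robot's right), RED face up (green beneath). Swings with hardly any friction; a finger pushing the free edge inward raises it, and once past upright it falls to the other stop by its own weight (a finger going on low would press on it).
- bin_d: Bin holding either stock_full or stock_low (then it counts as full or nearly empty). Loose grey open box 120 (x) x 100 (y) mm, rim 52, stock up to 62 mm above the origin, on a 215 x 100 mm foot plate; its near end carries two uprights (86 mm tall, 56 mm clear between, one behind the other in x) with tag d between. Origin: bottom of the foot plate, 20 mm before the box centre; x from tag to box (away from robot), y left, z up. Bins about 150 mm apart.
- hinge_d (a point): Centre of tag d's hinge axis, 95 mm before the origin of bin d (-x) and 82 mm above it. Axes as bin d: the hinge runs along x, the tag swings along y. Flap 50 mm wide, 4 mm thick, 32 g; along its free edge, 48 mm from the hinge, a free-turning roller 8 mm across that lets a finger slide by: at either stop it is 43 mm out sideways and 22 mm above the hinge.
- tag_d (a joint): Lean of tag d. 0: upright. +1.1 rad (stop): leans to the bin's +y (robot's left), GREEN face up (red beneath). -1.1 rad (stop): leans to -y (robot's right), RED face up (green beneath). Swings with hardly any friction; a finger pushing the free edge inward raises it, and once past upright it falls to the other stop by its own weight (a finger going on low would press on it).
- stock_full: Loose liner tray 110 x 90 mm heaped with brass fittings, lying in bin b or bin d, which is thereby FULL; about 0.45 kg. Origin: centre of its underside, 20 mm beyond the origin of the bin it lies in and 7 mm above it. Not to be handled.
- stock_low: Loose flat liner tray 110 x 90 mm with one blue fitting left on it, lying in the other of bins b and d, which is thereby NEARLY EMPTY; about 0.1 kg. Origin: centre of its underside, placed as stock_full. Not to be handled.
- standoff: Bystander: loose upright aluminium cylinder 24 mm across, 45 mm tall, on the board before the tags; origin under its centre.
- fitting: Bystander: loose blue stepped fitting 22 mm across, 36 mm tall, on the board before the tags; origin under its centre.
- knob: Bystander: loose black disc knob, 76 mm across, 24 mm tall, on the table; origin under its centre.
- spanner: Bystander: loose spanner lying on the table along its x axis.
- driver: Bystander: loose screwdriver lying on the table along its x axis.
- jar: Bystander: loose amber jar with white cap, 64 mm across, 70 mm tall, on the table; origin under its centre.

How it is judged:
At the end, for the whole second after the job is handed in: The tags of both full bins lean beyond +1.0 rad (green up) and those of both nearly empty bins beyond -1.0 rad (red up), slower than 0.2 rad/s, and every bin is within 20 mm of where it started (value of joint tag_a above 1 rad and value of joint tag_c below -1 rad and ((horizontal distance between stock_full and bin_b below 0.05 m and horizontal distance between stock_low and bin_d below 0.05 m and value of joint tag_b above 1 rad and value of joint tag_d below -1 rad) or (horizontal distance between stock_full and bin_d below 0.05 m and horizontal distance between stock_low and bin_b below 0.05 m and value of joint tag_d above 1 rad and value of joint tag_b below -1 rad)) and velocity of joint tag_a between -0.2 and 0.2 rad/s and velocity of joint tag_b between -0.2 and 0.2 rad/s and velocity of joint tag_c between -0.2 and 0.2 rad/s and velocity of joint tag_d between -0.2 and 0.2 rad/s and distance of each of bin_a, bin_b, bin_c, bin_d from where it was at the start of the episode below 0.02 m); the robot touches nothing.
It fails at once if a bin or its stock is shoved more than 20 mm from its place, lifted or carried (distance of any of bin_a, bin_b, bin_c, bin_d, stock_full, stock_low from where it was at the start of the episode above 0.02 m).
It fails at once if a bin is tipped (angle between any of bin_a, bin_b, bin_c, bin_d's own z axis and vertical above 0.2 rad).
It fails at once if a bin or its tag is gripped or pressed hard (over 20 N) (contact force between the fingers and bin_a above 20 N or contact force between the fingers and bin_b above 20 N or contact force between the fingers and bin_c above 20 N or contact force between the fingers and bin_d above 20 N).
It fails at once if a bystander is moved more than 25 mm, lifted or carried (distance of any of standoff, fitting, knob, spanner, driver, jar from where it was at the start of the episode above 0.025 m).
It also fails if it takes over 56 s, if anything falls off the work surface, if the arm or the gripper's body presses on something with over 40 N, if the wrist force passes 120 N, or if a joint passes its speed limit or range.

## Working session

There is one attempt and no reset: what is moved stays moved. The work goes in short steps, Python scripts to look and compute and a tool call to move; the robot and the scene stay as the last step left them, time stands still between calls to the robot, and variables do not carry over. Pictures are saved under pics/ and viewed, about 8 in all and at most 12, crops included, and the job is handed in when it is done.

Besides the shell and the picture viewer there is one more tool, called after "Request:" by a JSON object that holds its "op" and its "data". jog_arm: Moves the arm, as the interface text tells. Its arguments: {"type":"object","properties":{"commands":{"type":"array","items":{"type":"object","properties":{"translation":{"type":"array","items":{"type":"number"}},"turn":{"type":"array","items":{"type":"number"}}}}},"claw":{"type":"number"},"grip_force":{"type":"number"}},"required":["commands"]}

```bash
mkdir -p pics; cat > h.py <<'E'
import numpy as np, cv2
from scipy.spatial.transform import Rotation as R
from cell import arm
def cam(n):
    c=arm.camera_info(n); f=240/np.tan(np.radians(c['vertical_fov'])/2)
    K=np.array([[f,0,c['cx']],[0,f,c['cy']],[0,0,1]]); return K,np.array(c['distortion'],float),np.array(c['eye']),np.array(c['rotation'])
def ray(n,px):
    K,d,e,Rm=cam(n); u=cv2.undistortPoints(np.array([[px]],float),K,d)[0,0]
    v=np.array([u[0],-u[1],-1.]); M=Rm if Rm.shape==(3,3) else R.from_rotvec(Rm).as_matrix()
    return e,M@v
def atz(n,px,z):
    e,v=ray(n,px); return e+v*(z-e[2])/v[2]
def proj(n,P):
    K,d,e,Rm=cam(n); M=Rm if Rm.shape==(3,3) else R.from_rotvec(Rm).as_matrix()
    p=(np.atleast_2d(P)-e)@M; p=p*[1,-1,-1]
    return cv2.projectPoints(p.reshape(-1,1,3),np.zeros(3),np.zeros(3),K,d)[0][:,0]
E
python3 - <<'E'
from h import *
np.set_printoptions(precision=3,suppress=True)
for n in('top','side'):
    cv2.imwrite(f'pics/{n}0.png',arm.get_image(n)); print(n,cam(n)[2:])
    for q in ('hinge_a','hinge_b','hinge_c','hinge_d','bin_a','bin_b','bin_c','bin_d','standoff','fitting'):
        z=.09 if 'hinge' in q else .008
        print(q,[(round(r['confidence'],2),np.round(r['at']),atz(n,r['at'],z)) for r in arm.landmark_of(n,q)[:5]])
s=arm.observe();print(s['clock'],s['position'],s['ee_rot'],R.from_rotvec(s['ee_rot']).as_matrix(),s['width'])
E
```

```text
top (array([ 0.287, -0.014,  1.549]), array([ 0.13 , -0.135, -1.548]))
hinge_a [(0.69, array([260., 238.]), array([0.543, 0.164, 0.09 ])), (0.68, array([425., 259.]), array([ 0.494, -0.276,  0.09 ])), (0.6, array([367., 256.]), array([ 0.5  , -0.121,  0.09 ]))]
hinge_b [(0.69, array([260., 238.]), array([0.543, 0.164, 0.09 ])), (0.68, array([425., 259.]), array([ 0.494, -0.276,  0.09 ])), (0.6, array([367., 256.]), array([ 0.5  , -0.121,  0.09 ]))]
hinge_c [(0.69, array([260., 238.]), array([0.543, 0.164, 0.09 ])), (0.68, array([425., 259.]), array([ 0.494, -0.276,  0.09 ])), (0.6, array([367., 256.]), array([ 0.5  , -0.121,  0.09 ]))]
hinge_d [(0.69, array([260., 238.]), array([0.543, 0.164, 0.09 ])), (0.68, array([425., 259.]), array([ 0.494, -0.276,  0.09 ])), (0.6, array([367., 256.]), array([ 0.5  , -0.121,  0.09 ]))]
bin_a [(0.85, array([423., 231.]), array([ 0.585, -0.286,  0.008])), (0.63, array([368., 222.]), array([ 0.607, -0.13 ,  0.008])), (0.61, array([266., 212.]), array([0.631, 0.158, 0.008])), (0.57, array([318., 219.]), array([0.616, 0.011, 0.008]))]
bin_b [(0.85, ar
[... 2519 characters left out ...]
 array([345., 252.]), array([0.614, 0.013, 0.008])), (0.77, array([372., 294.]), array([ 0.602, -0.147,  0.008])), (0.72, array([332., 218.]), array([0.645, 0.152, 0.008]))]
bin_d [(0.89, array([395., 338.]), array([ 0.582, -0.282,  0.008])), (0.78, array([345., 252.]), array([0.614, 0.013, 0.008])), (0.77, array([372., 294.]), array([ 0.602, -0.147,  0.008])), (0.72, array([332., 218.]), array([0.645, 0.152, 0.008]))]
standoff []
fitting [(0.62, array([309., 232.]), array([0.564, 0.12 , 0.008])), (0.57, array([274., 246.]), array([0.461, 0.106, 0.008]))]
1.1 [0.248 0.574 0.227] [ 2.625  1.725 -0.   ] [[ 0.397  0.918 -0.   ]
 [ 0.918 -0.397 -0.   ]
 [-0.     0.    -1.   ]] 0.9970259830844187
```

View pics/top0.png

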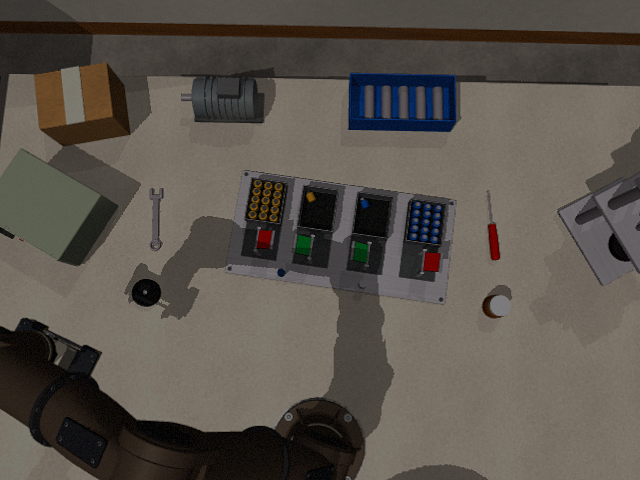

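View pics/side0.png

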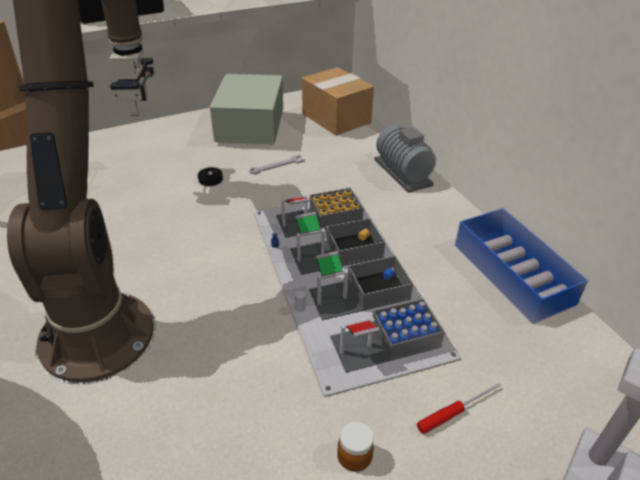

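```bash
python3 - <<'E'
from h import *
np.set_printoptions(precision=3,suppress=True)
from scipy.optimize import least_squares
T=arm.landmark_of('top','hinge_a') ; S=arm.landmark_of('side','hinge_a')
TB=arm.landmark_of('top','bin_a'); SB=arm.landmark_of('side','bin_a')
obs=[]
for n,L,off,z in(('top',T,-.095,.09),('side',S,-.095,.09),('top',TB,0,.008),('side',SB,0,.008)):
    for r in L:
        if r['confidence']<.5: continue
        p=atz(n,r['at'],z); obs.append((int(np.argmin(abs(p[1]+.11*(p[0]-.5)*(0 if off else 0)-np.array([.165,.02,-.128,-.278])))),p[:2],off)); print(n,off,obs[-1][0],p)
# common yaw, 4 origins along board line
def f(v):
    c,s=np.cos(v[0]),np.sin(v[0])
    return np.concatenate([v[1+2*i:3+2*i]+off*np.array([c,s])-p for i,p,off in obs])
v=least_squares(f,[-.11]+[.6,.15,.6,0,.6,-.13,.6,-.28],loss='soft_l1',f_scale=.004).x
c,s=np.cos(v[0]),np.sin(v[0]); H=v[1:].reshape(4,2)-.095*np.array([c,s])
print('yaw',v[0],'\nH',H,'\nd',np.diff(H,axis=0), np.linalg.norm(np.diff(H,axis=0),axis=1)); np.save('H.npy',H)
ex,ey=np.array([c,s,0]),np.array([-s,c,0]); lean=[-1,1,1,-1]
out=[]
for n,(x0,y0,w,h),k in(('top',(220,160,250,150),3.2),('side',(245,180,215,215),2.79)):
    im=arm.get_image(n)[y0:y0+h,x0:x0+w]; im=cv2.resize(im,None,fx=k,fy=k,interpolation=cv2.INTER_CUBIC)
    for i in range(4):
        h0=np.r_[H[i],.09]
        P=[h0-.028*ex,h0+.028*ex]+[h0+ey*lean[i]*.043+[0,0,.022]+a*ex for a in(-.025,.025)]+[h0+ex*(.115+a)+ey*b-[0,0,.03] for a in(-.06,.06) for b in(-.05,.05)]
        for q,col in zip(proj(n,P),[(0,255,255)]*2+[(255,0,255)]*2+[(255,255,0)]*4): cv2.circle(im,tuple(int(t) for t in (q-[x0,y0])*k),2,col,-1)
    cv2.imwrite(f'pics/{n}1.png',im)
E
```

```text
top -0.095 0 [0.543 0.164 0.09 ]
top -0.095 3 [ 0.494 -0.276  0.09 ]
top -0.095 2 [ 0.5   -0.121  0.09 ]
side -0.095 1 [0.52  0.036 0.09 ]
side -0.095 2 [ 0.51  -0.122  0.09 ]
side -0.095 3 [ 0.484 -0.274  0.09 ]
side -0.095 0 [0.548 0.168 0.09 ]
top 0 3 [ 0.585 -0.286  0.008]
top 0 2 [ 0.607 -0.13   0.008]
top 0 0 [0.631 0.158 0.008]
top 0 1 [0.616 0.011 0.008]
side 0 3 [ 0.582 -0.282  0.008]
side 0 1 [0.614 0.013 0.008]
side 0 2 [ 0.602 -0.147  0.008]
side 0 0 [0.645 0.152 0.008]
yaw -0.1364935367074655 
H [[ 0.545  0.167]
 [ 0.52   0.027]
 [ 0.509 -0.122]
 [ 0.489 -0.274]] 
d [[-0.025 -0.14 ]
 [-0.012 -0.149]
 [-0.019 -0.152]] [0.142 0.149 0.153]
```

View pics/top1.png

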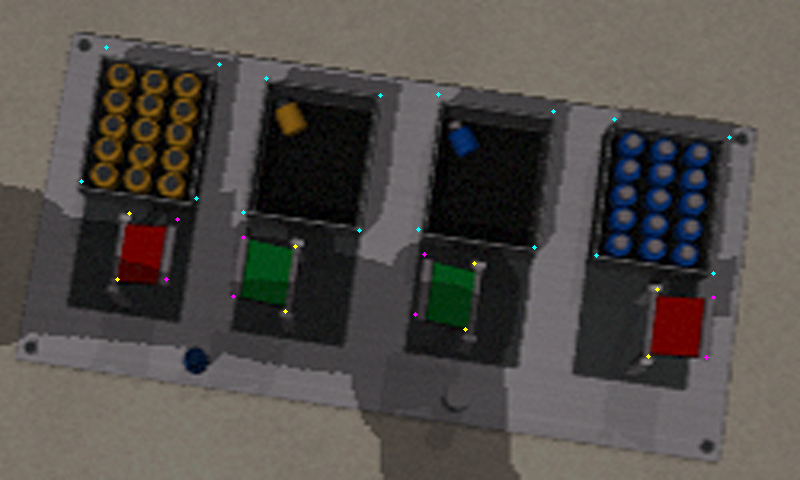

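View pics/side1.png

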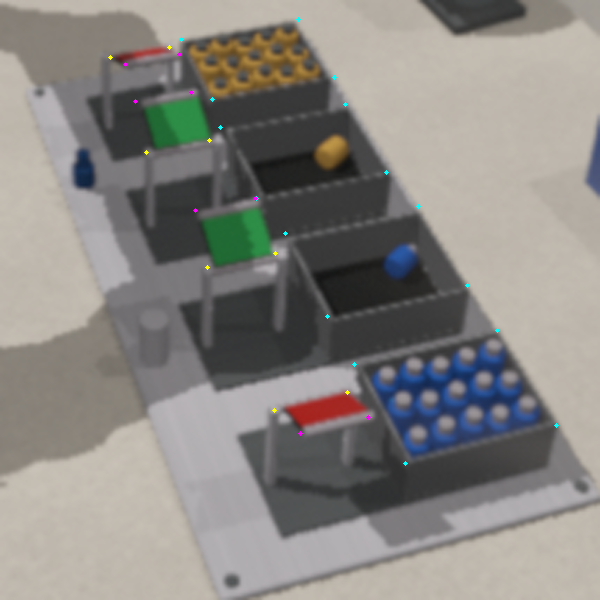

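Request:
{"op": "jog_arm", "data": {"commands": [{"translation":[-30,41,0],"turn":[0,0,0.12]},{"translation":[-60,82,0],"turn":[0,0,0.24]},{"translation":[-90,123,0],"turn":[0,0,0.36]},{"translation":[-120,164,5],"turn":[0,0,0.48]},{"translation":[-150,205,10],"turn":[0,0,0.6]},{"translation":[-180,246,15],"turn":[0,0,0.72]},{"translation":[-210,287,20],"turn":[0,0,0.84]},{"translation":[-240,328,25],"turn":[0,0,0.96]},{"translation":[-270,369,30],"turn":[0,0,1.08]},{"translation":[-300,410,35],"turn":[0,0,1.2]},{"translation":[-325,448,40],"turn":[0,0,1.3]},{"translation":[-325,448,40],"turn":[0,0,1.3]}], "claw": 1, "grip_force": 5}}

```text
clock: 2.4
position: [0.5023, 0.1431, 0.1925]
ee_rot: [-3.133, 0.225, -0.001]
force: [1.2, 1.0, -0.2]
width: 0.18
```

Request:
{"op": "jog_arm", "data": {"commands": [{"translation":[0,0,0]},{"translation":[0,0,0]},{"translation":[0,0,0]},{"translation":[0,0,0]}]}}

```text
schema error: expected keys translation, turn
```

```bash
python3 - <<'E'
from h import *
np.set_printoptions(precision=4,suppress=True)
cv2.imwrite('pics/top2.png',cv2.resize(arm.get_image('top')[160:310,220:470],None,fx=3.2,fy=3.2)); 
cv2.imwrite('pics/side2.png',cv2.resize(arm.get_image('side')[100:395,200:460],None,fx=2.2,fy=2.2,interpolation=cv2.INTER_CUBIC))
s=arm.observe();print(s['clock'],s['position'],s['width'],R.from_rotvec(s['ee_rot']).as_matrix(),s['joints'],s['force'])
E
```

```text
2.5 [0.5046 0.1372 0.1924] 0.09203046564866435 [[ 0.9891 -0.147   0.0021]
 [-0.147  -0.9891 -0.0031]
 [ 0.0026  0.0027 -1.    ]] [-0.7261  0.3138  0.4587  1.8953 -0.1623  0.9681 -0.3421] [ 0.5607  1.1323 -0.4125]
```

View pics/side2.png

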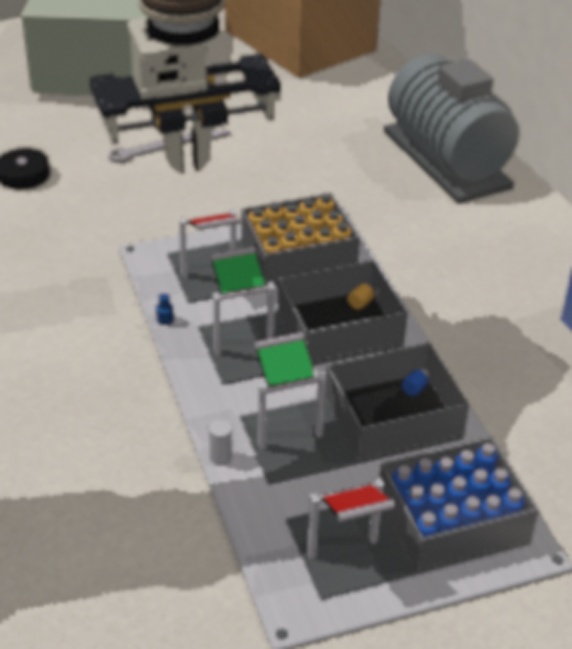

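Request:
{"op": "jog_arm", "data": {"commands": [{"translation":[0,0,0],"turn":[0,0,0]},{"translation":[0,0,0],"turn":[0,0,0]},{"translation":[0,0,0],"turn":[0,0,0]},{"translation":[0,0,0],"turn":[0,0,0]}]}}

```text
clock: 2.83
position: [0.501, 0.1463, 0.1924]
ee_rot: [-3.134, 0.211, 0.0]
force: [-0.4, -0.3, 0.7]
width: 0.007
```

Request:
{"op": "jog_arm", "data": {"commands": [{"translation":[20,25,0],"turn":[0,0,0]},{"translation":[35,44,0],"turn":[0,0,0]},{"translation":[35,44,20],"turn":[0,0,0]},{"translation":[35,44,40],"turn":[0,0,0]},{"translation":[35,44,40],"turn":[0,0,0]},{"translation":[35,44,40],"turn":[0,0,0]},{"translation":[35,44,40],"turn":[0,0,0]}]}}

```text
clock: 3.42
position: [0.5304, 0.0973, 0.1532]
ee_rot: [-3.134, 0.213, -0.001]
force: [0.8, -0.1, 0.6]
width: 0.002
```

```bash
python3 - <<'E'
from h import *
np.set_printoptions(precision=4,suppress=True)
cv2.imwrite('pics/side3.png',cv2.resize(arm.get_image('side')[150:300,220:420],None,fx=4,fy=4,interpolation=cv2.INTER_CUBIC))
s=arm.observe();print(s['clock'],s['position'],s['width'],s['force'])
E
```

```text
3.4667 [0.5307 0.0972 0.1534] 0.007145475829711214 [-0.0176 -0.7262 -0.2401]
```

View pics/side3.png

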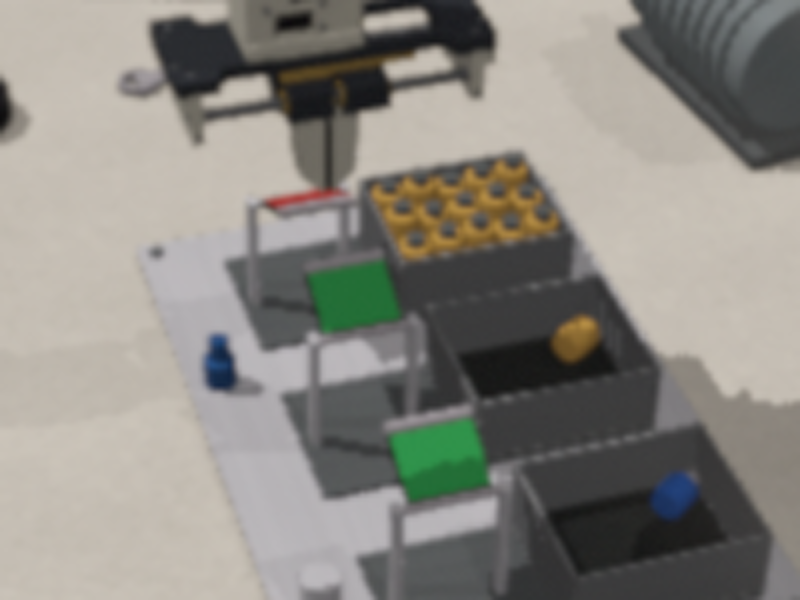

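```bash
python3 - <<'E'
from h import *
P=[[.5307,.0972,.1534],[.5307,.0972,.103],[.540,.168,.09],[.519,.027,.09]]
print((proj('side',P)-[220,150])*4); print(proj('top',P))
im=arm.get_image('top')[180:300,220:340]; print(proj('top',P)-[220,180])
a=cv2.resize(im,None,fx=5,fy=5,interpolation=cv2.INTER_CUBIC)
for q in proj('top',P): cv2.circle(a,tuple(int(t) for t in (q-[220,180])*5),3,(0,255,255),-1)
cv2.imwrite('pics/top3.png',a)
E
```

```text
[[322.47827012 177.25998442]
 [323.29933852 244.23974297]
 [292.68795305 196.40313994]
 [352.72716829 331.29629489]]
[[282.81448155 238.759046  ]
 [284.23818168 242.06775861]
 [258.12326485 238.95371525]
 [310.8725122  247.71291763]]
[[62.81448155 58.759046  ]
 [64.23818168 62.06775861]
 [38.12326485 58.95371525]
 [90.8725122  67.71291763]]
```

View pics/top3.png

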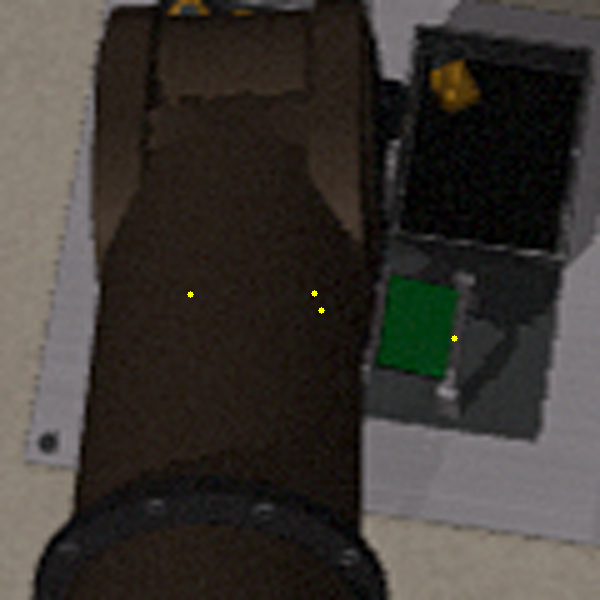

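Request:
{"op": "jog_arm", "data": {"commands": [{"translation":[0,0,15],"turn":[0,0,0]},{"translation":[0,0,30],"turn":[0,0,0]},{"translation":[0,0,40],"turn":[0,0,0]},{"translation":[0,0,49],"turn":[0,0,0]},{"translation":[0,0,49],"turn":[0,0,0]},{"translation":[0,0,49],"turn":[0,0,0]},{"translation":[0,0,49],"turn":[0,0,0]}]}}

```text
clock: 4.1
position: [0.5307, 0.0964, 0.104]
ee_rot: [-3.134, 0.215, -0.001]
force: [0.5, 0.6, 0.6]
width: 0.007
```

Request:
{"op": "jog_arm", "data": {"commands": [{"translation":[0,-6,0],"turn":[0,0,0]},{"translation":[0,-12,0],"turn":[0,0,0]},{"translation":[0,-18,0],"turn":[0,0,0]},{"translation":[0,-24,0],"turn":[0,0,0]},{"translation":[0,-30,0],"turn":[0,0,0]},{"translation":[0,-36,0],"turn":[0,0,0]},{"translation":[0,-36,0],"turn":[0,0,0]}]}}

```text
clock: 4.68
position: [0.5352, 0.134, 0.1033]
ee_rot: [-3.134, 0.212, -0.0]
force: [0.5, 0.9, -0.1]
width: 0.009
```

Request:
{"op": "jog_arm", "data": {"commands": [{"translation":[0,-6,0],"turn":[0,0,0]},{"translation":[0,-12,0],"turn":[0,0,0]},{"translation":[0,-18,0],"turn":[0,0,0]},{"translation":[0,-24,0],"turn":[0,0,0]},{"translation":[0,-30,0],"turn":[0,0,0]},{"translation":[0,-36,0],"turn":[0,0,0]},{"translation":[0,-36,0],"turn":[0,0,0]},{"translation":[0,-36,0],"turn":[0,0,0]},{"translation":[0,-36,-20],"turn":[0,0,0]},{"translation":[0,-36,-48],"turn":[0,0,0]},{"translation":[0,-36,-48],"turn":[0,0,0]},{"translation":[0,-36,-48],"turn":[0,0,0]}]}}

```text
clock: 5.68
position: [0.5411, 0.1676, 0.1527]
ee_rot: [-3.133, 0.216, -0.004]
force: [-0.6, -0.8, -0.2]
width: 0.005
```

```bash
python3 - <<'E'
from h import *
np.set_printoptions(precision=4,suppress=True)
cv2.imwrite('pics/side4.png',cv2.resize(arm.get_image('side')[150:300,220:420],None,fx=4,fy=4,interpolation=cv2.INTER_CUBIC))
s=arm.observe();print(s['clock'],s['position'],s['width'],s['force'])
E
```

```text
5.7333 [0.5402 0.1675 0.1516] 0.002857949020384404 [-0.7503  0.5335 -0.3867]
```

View pics/side4.png

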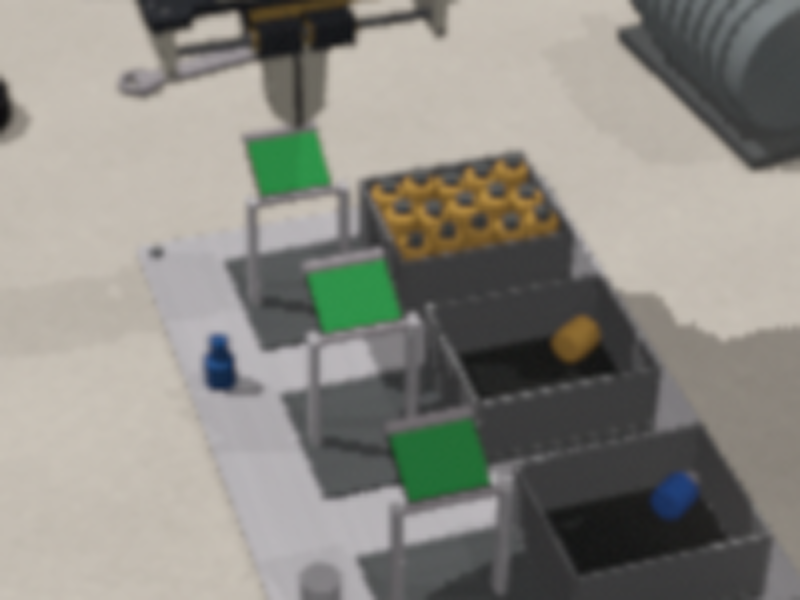

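Tag 1 is now green and fully over. Next is tag 2, pushing to the right from the same slot.

Request:
{"op": "jog_arm", "data": {"commands": [{"translation":[-1,33,0],"turn":[0,0,0]},{"translation":[-2,66,0],"turn":[0,0,0]},{"translation":[-2,66,0],"turn":[0,0,0]},{"translation":[-2,66,0],"turn":[0,0,0]},{"translation":[-2,66,15],"turn":[0,0,0]},{"translation":[-2,66,30],"turn":[0,0,0]},{"translation":[-2,66,40],"turn":[0,0,0]},{"translation":[-2,66,48],"turn":[0,0,0]},{"translation":[-2,66,48],"turn":[0,0,0]},{"translation":[-2,66,48],"turn":[0,0,0]},{"translation":[-2,66,48],"turn":[0,0,0]}]}}

```text
clock: 6.65
position: [0.5294, 0.1028, 0.1037]
ee_rot: [-3.134, 0.215, -0.001]
force: [0.2, 0.3, 0.2]
width: 0.007
```

Request:
{"op": "jog_arm", "data": {"commands": [{"translation":[0,6,0],"turn":[0,0,0]},{"translation":[0,12,0],"turn":[0,0,0]},{"translation":[0,18,0],"turn":[0,0,0]},{"translation":[0,24,0],"turn":[0,0,0]},{"translation":[0,30,0],"turn":[0,0,0]},{"translation":[0,36,0],"turn":[0,0,0]},{"translation":[0,36,0],"turn":[0,0,0]}]}}

```text
clock: 7.23
position: [0.5239, 0.065, 0.1035]
ee_rot: [3.133, -0.218, 0.0]
force: [-0.6, 0.3, 0.0]
width: 0.009
```

Request:
{"op": "jog_arm", "data": {"commands": [{"translation":[0,6,0],"turn":[0,0,0]},{"translation":[0,12,0],"turn":[0,0,0]},{"translation":[0,18,0],"turn":[0,0,0]},{"translation":[0,24,0],"turn":[0,0,0]},{"translation":[0,30,0],"turn":[0,0,0]},{"translation":[0,36,0],"turn":[0,0,0]},{"translation":[0,40,0],"turn":[0,0,0]},{"translation":[0,40,0],"turn":[0,0,0]},{"translation":[0,40,-20],"turn":[0,0,0]},{"translation":[0,40,-48],"turn":[0,0,0]},{"translation":[0,40,-48],"turn":[0,0,0]},{"translation":[0,40,-48],"turn":[0,0,0]}]}}

```text
clock: 8.23
position: [0.5198, 0.0277, 0.1526]
ee_rot: [-3.133, 0.214, -0.005]
force: [-0.9, 0.5, -0.5]
width: 0.005
```

Request:
{"op": "jog_arm", "data": {"commands": [{"translation":[3,35,0],"turn":[0,0,0]},{"translation":[6,70,0],"turn":[0,0,0]},{"translation":[7,78,0],"turn":[0,0,0]},{"translation":[7,78,0],"turn":[0,0,0]},{"translation":[7,78,0],"turn":[0,0,0]},{"translation":[7,78,0],"turn":[0,0,0]}]}}

```text
clock: 8.73
position: [0.5147, -0.0496, 0.1507]
ee_rot: [-3.134, 0.213, 0.002]
force: [0.1, 0.2, -1.4]
width: 0.005
```

```bash
python3 - <<'E'
from h import *
np.set_printoptions(precision=4,suppress=True)
cv2.imwrite('pics/side5.png',cv2.resize(arm.get_image('side')[170:370,220:440],None,fx=3,fy=3,interpolation=cv2.INTER_CUBIC))
s=arm.observe();print(s['clock'],s['position'],s['width'],s['force'])
E
```

```text
8.7833 [ 0.5148 -0.0494  0.1508] -0.00016652027411205207 [ 0.8229 -0.2349  0.8397]
```

View pics/side5.png

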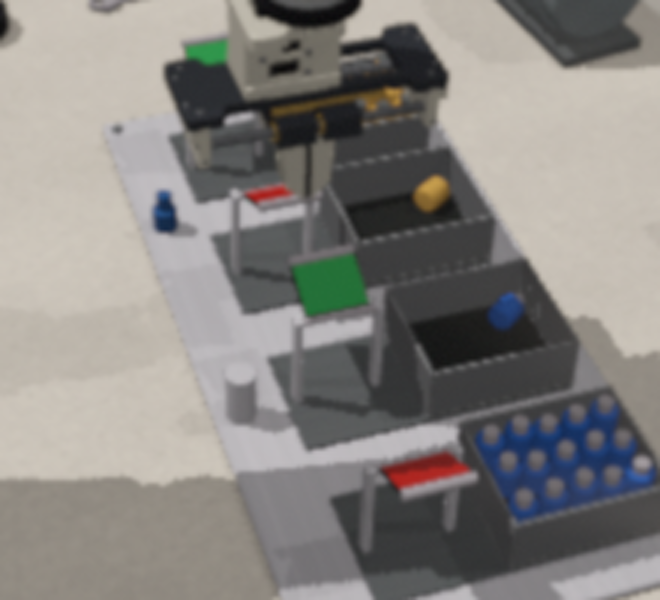

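Request:
{"op": "jog_arm", "data": {"commands": [{"translation":[0,0,15],"turn":[0,0,0]},{"translation":[0,0,30],"turn":[0,0,0]},{"translation":[0,0,40],"turn":[0,0,0]},{"translation":[0,0,47],"turn":[0,0,0]},{"translation":[0,0,47],"turn":[0,0,0]},{"translation":[0,0,47],"turn":[0,0,0]}]}}

```text
clock: 9.28
position: [0.5149, -0.0506, 0.1042]
ee_rot: [3.134, -0.214, -0.001]
force: [-0.2, 0.1, -0.2]
width: 0.005
```

Request:
{"op": "jog_arm", "data": {"commands": [{"translation":[0,6,0],"turn":[0,0,0]},{"translation":[0,12,0],"turn":[0,0,0]},{"translation":[0,18,0],"turn":[0,0,0]},{"translation":[0,24,0],"turn":[0,0,0]},{"translation":[0,30,0],"turn":[0,0,0]},{"translation":[0,36,0],"turn":[0,0,0]},{"translation":[0,36,0],"turn":[0,0,0]}]}}

```text
clock: 9.87
position: [0.5097, -0.0884, 0.1045]
ee_rot: [3.133, -0.218, 0.0]
force: [-0.2, -0.5, 0.2]
width: -0.0
```

Request:
{"op": "jog_arm", "data": {"commands": [{"translation":[0,6,0],"turn":[0,0,0]},{"translation":[0,12,0],"turn":[0,0,0]},{"translation":[0,18,0],"turn":[0,0,0]},{"translation":[0,24,0],"turn":[0,0,0]},{"translation":[0,30,0],"turn":[0,0,0]},{"translation":[0,36,0],"turn":[0,0,0]},{"translation":[0,40,0],"turn":[0,0,0]},{"translation":[0,40,0],"turn":[0,0,0]},{"translation":[0,40,-20],"turn":[0,0,0]},{"translation":[0,40,-53],"turn":[0,0,0]},{"translation":[0,40,-53],"turn":[0,0,0]},{"translation":[0,40,-53],"turn":[0,0,0]}]}}

```text
clock: 10.87
position: [0.5058, -0.1262, 0.1588]
ee_rot: [-3.134, 0.215, -0.006]
force: [-0.5, 0.6, -0.7]
width: 0.005
```

Request:
{"op": "jog_arm", "data": {"commands": [{"translation":[0,35,0],"turn":[0,0,0]},{"translation":[0,70,0],"turn":[0,0,0]},{"translation":[0,105,0],"turn":[0,0,0]},{"translation":[0,140,0],"turn":[0,0,0]},{"translation":[0,175,0],"turn":[0,0,0]},{"translation":[1,205,0],"turn":[0,0,0]},{"translation":[1,224,0],"turn":[0,0,0]},{"translation":[1,224,0],"turn":[0,0,0]},{"translation":[1,224,0],"turn":[0,0,0]},{"translation":[1,224,0],"turn":[0,0,0]}]}}

```text
clock: 11.7
position: [0.4749, -0.3468, 0.1564]
ee_rot: [-3.133, 0.214, 0.002]
force: [-0.0, 0.8, 0.9]
width: 0.003
```

```bash
python3 - <<'E'
from h import *
np.set_printoptions(precision=4,suppress=True)
cv2.imwrite('pics/side6.png',cv2.resize(arm.get_image('side')[170:420,220:470],None,fx=2.4,fy=2.4,interpolation=cv2.INTER_CUBIC))
s=arm.observe();print(s['clock'],s['position'],s['ee_rot'],s['force'])
E
```

```text
11.75 [ 0.4752 -0.3465  0.1566] [-3.1329  0.2124  0.0014] [0.2925 0.1679 0.0525]
```

View pics/side6.png

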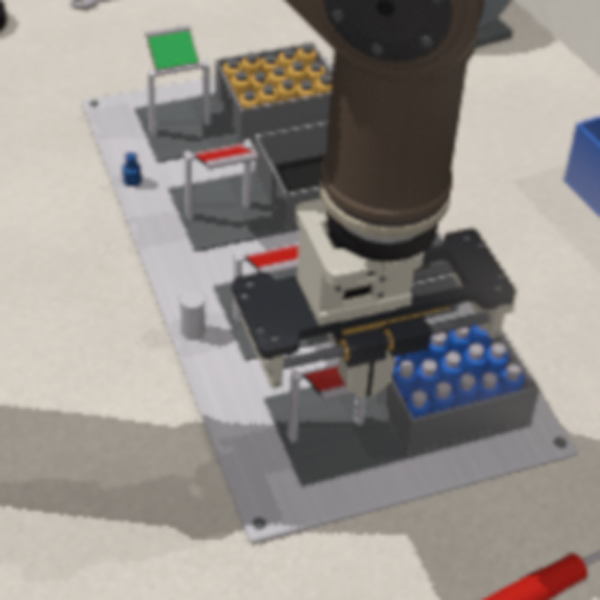

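Request:
{"op": "jog_arm", "data": {"commands": [{"translation":[2,0,15],"turn":[0,0,0]},{"translation":[2,0,30],"turn":[0,0,0]},{"translation":[2,0,44],"turn":[0,0,0]},{"translation":[2,0,52],"turn":[0,0,0]},{"translation":[2,0,52],"turn":[0,0,0]},{"translation":[2,0,52],"turn":[0,0,0]}]}}

```text
clock: 12.25
position: [0.4771, -0.3476, 0.1053]
ee_rot: [-3.134, 0.213, 0.001]
force: [-0.4, -0.4, -0.3]
width: 0.005
```

Request:
{"op": "jog_arm", "data": {"commands": [{"translation":[0,-6,0],"turn":[0,0,0]},{"translation":[0,-12,0],"turn":[0,0,0]},{"translation":[0,-18,0],"turn":[0,0,0]},{"translation":[0,-24,0],"turn":[0,0,0]},{"translation":[0,-30,0],"turn":[0,0,0]},{"translation":[0,-36,0],"turn":[0,0,0]},{"translation":[0,-36,0],"turn":[0,0,0]}]}}

```text
clock: 12.83
position: [0.4823, -0.311, 0.1053]
ee_rot: [-3.133, 0.212, -0.0]
force: [-0.1, 0.6, -0.7]
width: 0.007
```

Request:
{"op": "jog_arm", "data": {"commands": [{"translation":[0,-6,0],"turn":[0,0,0]},{"translation":[0,-12,0],"turn":[0,0,0]},{"translation":[0,-18,0],"turn":[0,0,0]},{"translation":[0,-24,0],"turn":[0,0,0]},{"translation":[0,-30,0],"turn":[0,0,0]},{"translation":[0,-36,0],"turn":[0,0,0]},{"translation":[0,-41,0],"turn":[0,0,0]},{"translation":[0,-41,0],"turn":[0,0,0]},{"translation":[0,-41,-20],"turn":[0,0,0]},{"translation":[0,-41,-55],"turn":[0,0,0]},{"translation":[0,-41,-90],"turn":[0,0,0]},{"translation":[0,-41,-120],"turn":[0,0,0]}]}}

```text
clock: 13.83
position: [0.4873, -0.2727, 0.2274]
ee_rot: [3.134, -0.216, 0.001]
force: [1.1, 0.7, 0.7]
width: 0.003
```

Request:
{"op": "jog_arm", "data": {"commands": [{"translation":[-35,0,-10],"turn":[0,0,0]},{"translation":[-70,0,-20],"turn":[0,0,0]},{"translation":[-100,0,-30],"turn":[0,0,0]},{"translation":[-100,0,-30],"turn":[0,0,0]},{"translation":[-100,0,-30],"turn":[0,0,0]},{"translation":[-100,0,-30],"turn":[0,0,0]},{"translation":[-100,0,-30],"turn":[0,0,0]},{"translation":[-100,0,-30],"turn":[0,0,0]}]}}

```text
clock: 14.5
position: [0.389, -0.2585, 0.2549]
ee_rot: [3.134, -0.214, -0.001]
force: [0.9, 0.0, 0.2]
width: 0.01
```

```bash
python3 - <<'E'
from h import *
np.set_printoptions(precision=4,suppress=True)
a=arm.get_image('side'); t=arm.get_image('top')
b=np.hstack([cv2.resize(a[170:420,220:470],(400,400)),cv2.resize(t[140:320,220:470],(400,288))[np.minimum(np.arange(400),287)]])
cv2.imwrite('pics/end.png',b)
s=arm.observe();print(s['clock'],s['position'],s['dq'],s['force'])
E
```

```text
14.6 [ 0.3888 -0.2586  0.2549] [-0.0002 -0.0035  0.004   0.0031  0.0037  0.002   0.0005] [-0.9351 -0.7539  0.0686]
```

View pics/end.png

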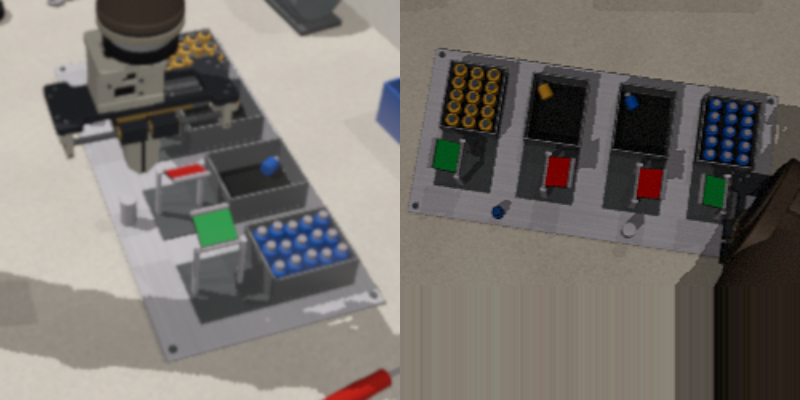

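The top view shows green, red, red, green from left to right. Every tag is over, the bins and loose things look unmoved, and the arm is clear, so I'm handing in.

```bash
python3 -c "
from cell import arm
print(arm.sign_off())"
```

```text
the job is handed in; nothing more can be done
None
```

All four tags started on the wrong side. I flipped each one with the shut fingers, tip at about 104 mm height, and handed the job in at about 14.6 s; no verdict was reported.

- **Final state:** In the last pictures, from robot's left to right, the full brass bin shows green and both nearly empty bins show red. The full blue bin shows green. Each tag looks fully over at its stop.
- **Forces:** The force readings at the end of each move stayed around 1 N, no more than noise.
- **Bins and loose things:** By eye, the bins, standoff and fitting are where they began. I did not measure their positions again, and the last pictures do not show the knob, spanner or jar.
- **Disagreements:** The network's hinge positions were up to about 5 mm off against the pictures, so I corrected them by eye before pushing. One move call was refused for a missing "turn" key, so that move did not run.

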